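# Seat a reference ball and half-mask it with the sprung shutter

## Task

Take the larger of the two steel balls from its rest and lower it gently, without dropping it, onto the round seat at the bottom of the deep pot of the viewing fixture, and let go of it. Then slide the sprung shutter by its upright tab over the pot, against its spring, to half of its travel, so that its straight edge lies across the middle of the pot's mouth at the lines on the rails, and finish holding it there steady with the gripper: do not let go. Leave the smaller ball and everything else on the bench where it is.

Things in the scene. Friction and masses are not known exactly. Their poses are not given: they have to be found in the camera images.
- fixture: Viewing fixture, fixed to the bench: grey base 150 x 262 x 10 mm carrying a round aluminium pot and, beside it, a sprung dark steel shutter between two straight rails. Origin on the bench under the pot's axis; x across the rails, y along them, z up. The shutter's side is -y (base from y = -192 to +70 mm). Rails at x = +-66 mm, 10 mm wide, tops 92 mm above the bench, y = -185 to +65 mm
- pot_seat (a point): Centre of the top of the small ring seat (34 mm outer, 22 mm inner diameter, 10 mm tall) in the middle of the pot's floor; 25 mm above the bench. With the larger ball seated, the ball's centre is about 14 mm above this point. Axes as the fixture
- pot_rim (a point): Centre of the pot's mouth, at the height of the rim, 80 mm above the bench. The pot is 108 mm inner and 118 mm outer diameter; its inner floor is 15 mm above the bench
- shutter (a joint): Travel of the shutter in m: 0 = open (the spring keeps it there, pot uncovered), 0.110 = pot fully covered, 0.055 = half. It grows as the shutter slides along the fixture's +y, over the pot. The spring resists with 2 N at the start, rising evenly by 1 N per 10 mm (7.5 N at half, 13 N at full travel), with about 0.4 N of friction; it returns when let go
- shutter_tab (a point): Centre of the top of the shutter's upright tab, which stands on the shutter plate: 12 mm thick along the slide (fixture y), 34 mm wide across it (fixture x), 35 mm tall above the plate, top 121 mm above the bench. Moves with the shutter; at travel 0 it is at fixture x = 0, y = -155 mm
- shutter_edge (a point): Middle of the shutter plate's leading straight edge, on its top, 86 mm above the bench (the plate is 120 x 120 x 4 mm). At fixture y = -55 mm when open, y = 0 at half travel, where each rail has a thin dark line across its top
- ball_center (a point): Centre of the larger bright steel ball: 36 mm diameter, about 0.19 kg
- ball: The larger bright steel ball, 36 mm diameter. At the start it sits on a rest, a dark steel ring 28 mm outer diameter and 22 mm tall standing fixed on the bench, with its centre about 38 mm above the bench. Its origin turns with it, so use its centre point
- small_ball: the smaller bright steel ball, 26 mm diameter, on the other rest; not part of the job. Origin at its underside as built
- wash_bottle: white plastic bottle, 56 mm diameter, 130 mm tall, standing behind the fixture; bystander. Origin at the centre of its underside
- vial: small glass vial, 32 mm diameter, 75 mm tall; bystander. Origin at the centre of its underside
- gauge_case: closed wooden gauge-block case 50 x 90 x 28 mm; bystander. Origin at the centre of its underside
- plug_gauge: steel plug gauge standing upright, 32 mm diameter, 85 mm tall; bystander. Origin at the centre of its underside
- screwdriver: screwdriver, 160 mm, lying on the bench; bystander
- dish: white ceramic dish, 80 mm wide, 25 mm tall; bystander. Origin at the centre of its underside

How it is judged:
By the outcome, as a careful person would: the job done as asked, in the order asked, and still so for the second after the job is handed in, while the arm keeps its last pose, push and grip.
It also fails if it takes over 51 s, if anything falls off the work surface, if the arm or the gripper's body presses on something with over 40 N, if the wrist force passes 120 N, or if a joint passes its speed limit or range.

## Robot

A 7-joint arm with a two-finger parallel gripper is mounted at the origin on the work surface. World frame = base frame: x ahead of the robot, y to its left, z up, the work surface at z = 0. Lengths are in m, angles in rad, forces in N, time in s.
With the tool pointing down it reaches from about 0.4 to 0.85 m from the base axis. Payload 4.5 kg.
Tool frame: the origin (TCP) lies on the centre line of the jaws, within the pads' length; the fingertips stand r.tip_reach ahead of it and the grasp point (between the pads) lies 3 mm ahead of it (r.tip_reach is the distance from the TCP to the fingertips, in m); z points along the fingers, y is the line along which they close (so a half turn about z gives the same grasp; the last joint's range is limited). The gripper opens to 88 mm and grips with 3 to 60 N. Pads are 18 mm wide; open, the fingers measure 123 mm over their backs; the gripper's body (75 mm by 187 mm) begins 45 mm behind the grasp point.
Start: joints at [-1.107, 0.689, -0.195, 1.565, 0.157, 0.902, -0.215], TCP at [0.26, 0.568, 0.261] pointing down, gripper open.
Joint ranges: [-3.01, 3.01], [-0.46, 2.08], [-1.47, 1.51], [0.13, 2.56], [-1, 4.14], [0.04, 2.09], [-2.66, 2.66]. Speed limits (rad/s): [2.57, 2.57, 3.14, 3.14, 3.14, 3.14, 3.14].

## Interface

Orientations are given as a unit quaternion [x, y, z, w].
In Python, from plant import readout, eyes, ticket, r gives the robot as it stands. The module is installed in compiled form; this text tells all that it offers.
- The arm moves only by the tool carry_out, never from a script. Its argument "motion" is a list that holds one entry, the list of rows, each a list of 7 numbers: the shift along the tool's x, y, z in mm, then the turn, a rotation vector about the tool's x, y, z in rad, then the opening in per cent of the stroke, from 0 (shut) to 100 (fully open). In form: [[[dx, dy, dz, ax, ay, az, claw], ...]]. A call has 1 to 8 rows; each row shifts and turns the commanded pose from where the row before left it, along the tool's axes as they then stand; what a row does not reach is not made up. A row lasts 1/10 s, in which the tool goes at most 50 mm and 8.59 degrees, less where a joint would pass 70% of its speed; a pose out of reach is approached as far as the arm can. A call is refused whole if a number of a shift passes 50 or a number of a turn 0.15, either way. A call with a gripper value outside its range is refused whole. The fingers move at their own pace and stop on an object; "squeeze" is the grip in N (left out, the last holds). Time passes only in rows, so rows that do not move let the fingers close. It gives the time, the measured TCP pose, the force and the opening at its end, in the units of the state.
- readout.get_state(): the state, without advancing time (a new reading comes with each control period).
- eyes.snapshot(name): name is "scene" or "top"; returns a dict with "pixels" (420x560x3 uint8, red, green, blue), "K" (3x3 intrinsics, pixels), "origin" and "attitude" of the camera in the world. Camera axes: x right, y down, z forward; pixel columns grow to the right and rows downward; lengths in m; the calibration is good to about 2 mm. A picture is of the moment at which its call begins. There is no depth.
- ticket.finish_job(): hands the job in, once; it reports no verdict.
The state is a dict: "clock": time; "q": joint angles; "qd": joint speeds; "joint_torque": joint torques, N m; "tool_pos": TCP position; "eef_rot": TCP orientation; "contact_force": force on the tool from outside, world axes, zero at the start; "moment": the same for the moment, N m; "opening": opening from 0.0 (shut) to 1.0 (fully open).
Only numpy, scipy, OpenCV 4.12 (cv2) and the standard library are available. Lean on these libraries where they do the work, as an engineer would, in place of code of your own. Each camera call takes 0.05 s, during which the arm holds its last target. There are 200 camera calls.

## Working session

There is one attempt and no reset: what is moved stays moved. The work goes in short steps, Python scripts to look and compute and a tool call to move; the robot and the scene stay as the last step left them, time stands still between calls to the robot, and variables do not carry over. Pictures are saved under pics/ and viewed, on a budget of 10 in all, crops included, one or two more only if the job needs it, and the job is handed in when it is done.

Besides the shell and the picture viewer there is one more tool, called after "Call:" as name(argument=value, ...) on one line, values as JSON. carry_out: Moves the arm, as the interface text tells. Its arguments: {"type":"object","properties":{"motion":{"type":"array","items":{"type":"array","items":{"type":"array","items":{"type":"number"}}}},"squeeze":{"type":"number"}},"required":["motion"]}

```bash
mkdir -p pics; python3 - <<'E'
from plant import readout, eyes, ticket, r
import cv2,pickle
print(readout.get_state(), r.tip_reach)
for n in("scene","top"):
    s=eyes.snapshot(n); pickle.dump(s,open(n+".pkl","wb")); print(n,s["K"],s["origin"],s["attitude"])
    cv2.imwrite(f"pics/{n}0.png",cv2.resize(s["pixels"][:,:,::-1],(800,600),interpolation=cv2.INTER_CUBIC))
E
```

```text
{'clock': 0.0, 'q': array([-1.10719752,  0.68997176, -0.19450785,  1.56628792,  0.1573375 ,
        0.90249401, -0.2151097 ]), 'qd': array([ 3.62555983e-04,  1.55126448e-03,  5.66837693e-04, -7.13335820e-04,
        8.78189072e-04, -1.90942546e-03,  5.68697375e-06]), 'joint_torque': array([ 1.07655669e-04, -5.27546203e+01, -1.26692399e+00, -1.53429937e+01,
       -5.26827865e-02,  6.49723137e-03,  1.51770973e-04]), 'tool_pos': array([0.26024837, 0.5676224 , 0.25993242]), 'eef_rot': array([ 2.13206889e-01,  9.77006675e-01, -8.76361425e-04, -1.09658329e-04]), 'contact_force': array([-0.08257575,  0.18103921,  0.00907692]), 'moment': array([-0.00348193,  0.0312078 , -0.05888139]), 'opening': 1.0002368200611205} 0.022
scene [[405.94275972   0.         283.02009448]
 [  0.         405.94275972 212.25581669]
 [  0.           0.           1.        ]] [1.25629359 0.82982464 0.96856201] [ 0.29047109  0.86102131 -0.39220619 -0.14297952]
top [[426.0922095    0.         282.00264432]
 [  0.         426.0922095  213.11658345]
 [  0.           0.           1.        ]] [0.47905658 0.05594533 1.21192831] [ 0.71566003 -0.69513016  0.04454493 -0.05138607]
```

View pics/scene0.png

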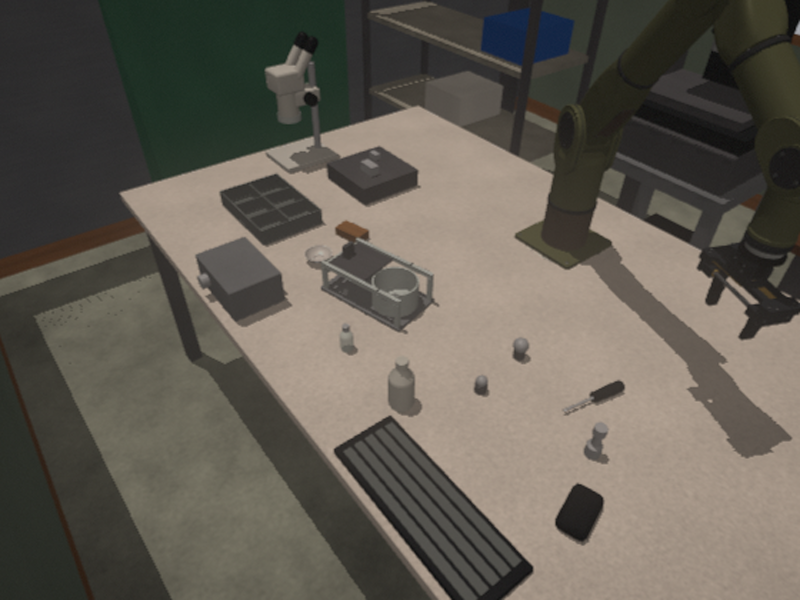

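View pics/top0.png

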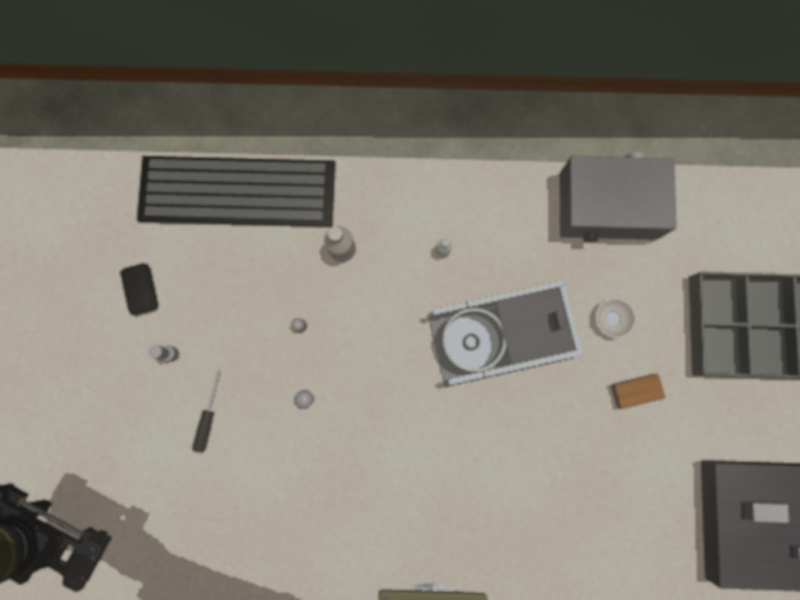

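The scene view shows the fixture at about (378,280), the larger ball at (521,347) and the smaller at (481,382). In the top view the larger ball is at (304,399), the smaller at (298,325), the pot at (472,342) and the tab at (556,321). Next I'll take an enlarged crop of the top view.

```bash
cat > h.py <<'E'
import numpy as np, cv2, pickle
from scipy.spatial.transform import Rotation as R
def ray(s,u,v):
    d=R.from_quat(s["attitude"]).as_matrix()@np.linalg.inv(s["K"])@[u,v,1]; return np.array(s["origin"]),d
def at(s,u,v,z):
    o,d=ray(s,u,v); return o+d*(z-o[2])/d[2]
def proj(s,p):
    c=s["K"]@R.from_quat(s["attitude"]).as_matrix().T@(np.array(p)-s["origin"]); return c[:2]/c[2]
def crop(s,u0,v0,w,h,k,f):
    im=s["pixels"][v0:v0+h,u0:u0+w,::-1]; cv2.imwrite(f,cv2.convertScaleAbs(cv2.resize(im,None,fx=k,fy=k,interpolation=cv2.INTER_CUBIC),alpha=1.3))
E
python3 - <<'E'
from h import *
s=pickle.load(open("top.pkl","rb"))
print(at(s,213,279.5,.038),at(s,208.5,227.5,.03),at(s,330,239.5,.025),at(s,389.3,224.7,.121))
crop(s,190,190,220,110,3.6,"pics/c1.png")
E
```

```text
[0.45130003 0.25234616 0.038     ] [0.5939878  0.27364948 0.03      ] [ 0.57070008 -0.06598086  0.025     ] [ 0.60577344 -0.20776034  0.121     ]
```

View pics/c1.png

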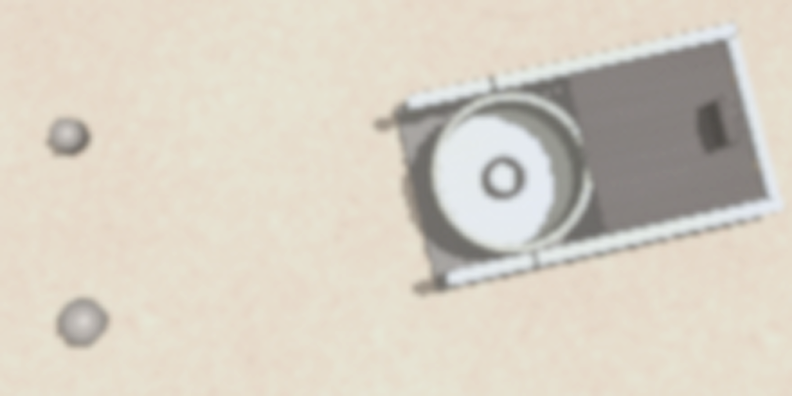

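The crop shows the larger ball at (81,321), the seat ring at (503,178), the rail marks at (493,82) and (536,260), the rail ends, and the tab top near (722,126).

```bash
python3 - <<'E'
from h import *
s=pickle.load(open("top.pkl","rb"))
c=lambda u,v,z: at(s,(u+.5)/3.6+189.5,(v+.5)/3.6+189.5,z)
for n,a in dict(ball=(81,321,.038),seat=(503,178,.025),rim=(512,172,.080),m1=(493,82,.092),m2=(536,260,.092),ra0=(408,103,.092),ra1=(735,30,.092),rb0=(447,278,.092),rb1=(778,205,.092),tab=(722,126,.121),edge1=(570,80,.086),edge2=(606,230,.086)).items(): print(n,c(*a).round(4))
m=(c(493,82,.092)+c(536,260,.092))/2
d=c(735,30,.092)-c(408,103,.092); d2=c(778,205,.092)-c(447,278,.092);e=c(493,82,.092)-c(536,260,.092)
f=lambda d:np.degrees(np.arctan2(d[1],d[0]))
print(m,f(d),f(d2),f(e),np.linalg.norm(e))
sc=pickle.load(open("scene.pkl","rb"))
for p in ([.4513,.2523,.038],[.571,-.066,.025],[*m[:2],.092]): print(proj(sc,p)*10/7)
crop(sc,210,150,180,130,4.4,"pics/c2.png")
E
```

```text
ball [0.4531 0.2548 0.038 ]
seat [ 0.5718 -0.0642  0.025 ]
rim [ 0.5721 -0.0652  0.08  ]
m1 [ 0.6371 -0.049   0.092 ]
m2 [ 0.5078 -0.0822  0.092 ]
ra0 [0.6198 0.0132 0.092 ]
ra1 [ 0.681 -0.227  0.092]
rb0 [ 0.4929 -0.018   0.092 ]
rb1 [ 0.5527 -0.2575  0.092 ]
tab [ 0.606  -0.2101  0.121 ]
edge1 [ 0.6411 -0.1065  0.086 ]
edge2 [ 0.5312 -0.1337  0.086 ]
[ 0.57245323 -0.06559003  0.092     ] -75.6912866123046 -75.98396046221825 14.371601792090141 0.1335354935077885
[520.08404324 342.91331921]
[394.74364507 295.59794592]
[394.5798613 275.0047891]
```

View pics/c2.png

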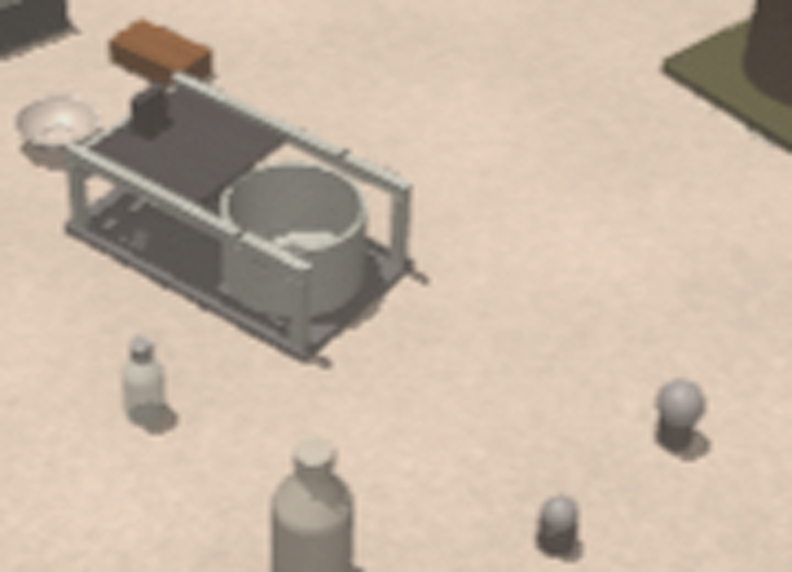

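The scene view agrees with the top view on the ball to within about 2 mm. The fixture yaw is about 14.2°, with the pot axis at about (0.572, -0.065). I'll turn the tool so that its y axis lies along the fixture's +y, then head to the ball.

Call:
carry_out(motion=[[[0,0,0,0,0,-0.135,70],[0,0,0,0,0,-0.135,70],[0,0,0,0,0,-0.135,70],[0,0,0,0,0,-0.135,70],[0,0,0,0,0,-0.137,70],[-14,-44,0,0,0,0,70],[-14,-44,0,0,0,0,70],[-14,-44,0,0,0,0,70]]], squeeze=20)

```text
clock: 0.9
tool_pos: [0.3339, 0.4488, 0.2602]
eef_rot: [-0.124, 0.992, -0.0, -0.0]
contact_force: [0.5, -0.3, -0.9]
opening: 0.702
```

Call:
carry_out(motion=[[[-14,-44,0,0,0,0,70],[-14,-44,0,0,0,0,70],[-14,-44,0,0,0,0,70],[-14,-44,0,0,0,0,70],[-12,-43,0,0,0,0,70],[0,0,35,0,0,0,70],[0,0,35,0,0,0,70],[0,0,20,0,0,0,70]]])

```text
clock: 1.7
tool_pos: [0.4523, 0.2533, 0.1685]
eef_rot: [-0.123, 0.992, -0.001, -0.001]
contact_force: [0.4, -0.5, 0.0]
opening: 0.696
```

```bash
cat >> h.py <<'E'
from plant import readout, eyes, r
def st(t=None,yaw=104.2):
    s=readout.get_state(); M=R.from_quat(s["eef_rot"]).as_matrix()
    print("t",s["clock"].__round__(2),"p",s["tool_pos"].round(4),"q",s["q"].round(2),"F",s["contact_force"].round(1),"op",round(s["opening"],3))
    print("yaw y",np.degrees(np.arctan2(M[1,1],M[0,1])).round(2),"z",M[:,2].round(4))
    if t is not None: print("to target mm (tool)",(1000*M.T@(np.array(t)-s["tool_pos"])).round(1))
E
python3 - <<'E'
from h import *
st([.453,.2545,.2])
s=eyes.snapshot("top"); sc=eyes.snapshot("scene")
a=[cv2.resize(i,(400,300)) for i in ()]
c1=s["pixels"][220:340,150:290]; c2=sc["pixels"][150:270,300:440]
cv2.imwrite("pics/c3.png",cv2.resize(np.hstack([c1,c2])[:,:,::-1],None,fx=2.85,fy=2.85,interpolation=cv2.INTER_CUBIC))
E
```

```text
t 1.7 p [0.4523 0.2533 0.1685] q [-0.39  0.71 -0.35  1.96  0.44  0.54  0.78] F [ 0.4 -0.5  0. ] op 0.696
yaw y 104.09 z [-0.0026 -0.0017 -1.    ]
to target mm (tool) [ -0.8   1.  -31.5]
```

Call:
carry_out(motion=[[[-1,1,30,0,0,0,70],[0,0,30,0,0,0,70],[0,0,30,0,0,0,70],[0,0,20,0,0,0,70],[0,0,8,0,0,0,70],[0,0,0,0,0,0,70]]])

```text
clock: 2.4
tool_pos: [0.4537, 0.2563, 0.0527]
eef_rot: [-0.123, 0.992, -0.0, -0.0]
contact_force: [-0.0, -0.8, 0.2]
opening: 0.702
```

```bash
python3 - <<'E'
from h import *
st([.453,.2545,.049])
s=eyes.snapshot("top"); sc=eyes.snapshot("scene")
c1=s["pixels"][220:340,150:290]; c2=sc["pixels"][170:290,300:440]
cv2.imwrite("pics/c3.png",cv2.convertScaleAbs(cv2.resize(np.hstack([c1,c2])[:,:,::-1],None,fx=2.85,fy=2.85,interpolation=cv2.INTER_CUBIC),alpha=1.4))
E
```

```text
t 2.4 p [0.4537 0.2563 0.0527] q [-0.49  0.91 -0.18  2.01  0.56  0.27  0.67] F [-0.  -0.8  0.2] op 0.702
yaw y 104.19 z [-2.e-04 -2.e-04 -1.e+00]
to target mm (tool) [ 1.2 -1.5  3.7]
```

View pics/c3.png

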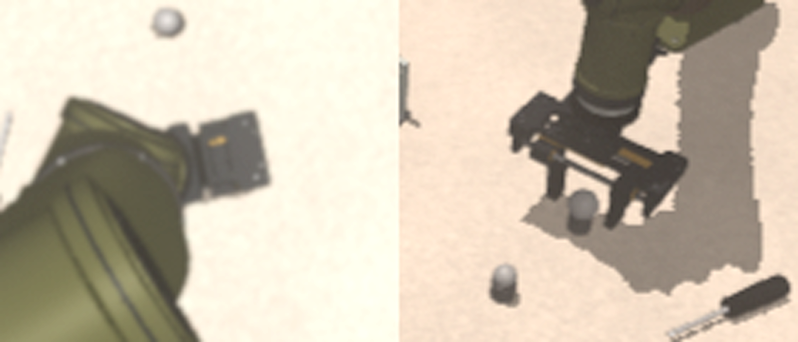

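The ball at (582,206) sits between the fingers at (553,180) and (617,205), and the small ball is clear. Closing.

Call:
carry_out(motion=[[[1,-1.5,3.5,0,0,0,70],[0,0,0,0,0,0,50],[0,0,0,0,0,0,44],[0,0,0,0,0,0,38],[0,0,0,0,0,0,30],[0,0,0,0,0,0,30],[0,0,0,0,0,0,30],[0,0,0,0,0,0,30]]], squeeze=20)

```text
clock: 3.3
tool_pos: [0.4532, 0.2546, 0.0494]
eef_rot: [-0.123, 0.992, 0.0, 0.0]
contact_force: [-0.8, 0.4, 3.6]
opening: 0.394
```

Call:
carry_out(motion=[[[0,0,-10,0,0,0,30],[0,0,-20,0,0,0,30],[0,0,-30,0,0,0,30],[0,0,-30,0,0,0,30],[0,0,-30,0,0,0,30],[0,0,0,0,0,0,30]]])

```text
clock: 3.9
tool_pos: [0.4546, 0.255, 0.1726]
eef_rot: [-0.123, 0.992, 0.001, 0.003]
contact_force: [0.2, 1.5, -2.8]
opening: 0.394
```

```bash
python3 - <<'E'
from h import *
st([.572,-.065,.17])
sc=eyes.snapshot("scene")
crop(sc,300,130,140,140,4,"pics/c4.png")
E
```

```text
t 3.9 p [0.4546 0.255  0.1726] q [-0.38  0.7  -0.36  1.96  0.45  0.55  0.77] F [ 0.2  1.5 -2.8] op 0.394
yaw y 104.12 z [ 0.005   0.0033 -1.    ]
to target mm (tool) [ -35.8 -338.9    2.2]
```

View pics/c4.png

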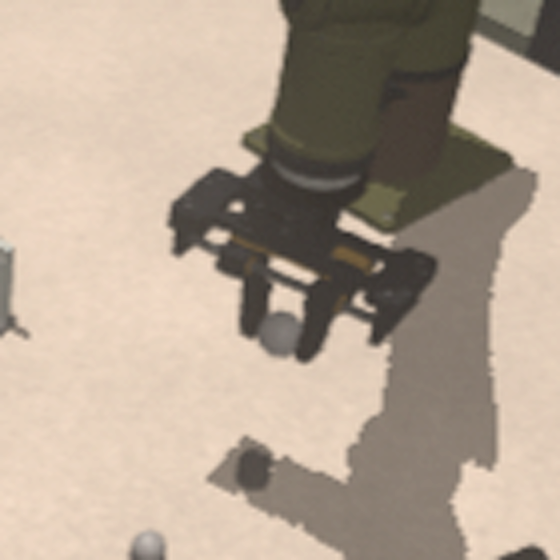

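The ball is held at (281,334) between the fingers and the rest is empty at (254,468). Moving over the pot.

Call:
carry_out(motion=[[[-2,-25,0,0,0,0,30],[-5,-45,0,0,0,0,30],[-5,-48,0,0,0,0,30],[-6,-48,0,0,0,0,30],[-6,-48,0,0,0,0,30],[-6,-48,0,0,0,0,30],[-4,-47,0,0,0,0,30],[-2,-30,0,0,0,0,30]]])

```text
clock: 4.75
tool_pos: [0.5703, -0.0709, 0.1671]
eef_rot: [-0.121, 0.993, -0.001, -0.002]
contact_force: [-0.2, 0.9, -1.4]
opening: 0.393
```

Call:
carry_out(motion=[[[0,0,10,0,0,0,30],[0,0,20,0,0,0,30],[0,0,0,0,0,0,30],[0,0,0,0,0,0,30]]])

```text
clock: 5.15
tool_pos: [0.5698, -0.0646, 0.1382]
eef_rot: [-0.124, 0.992, 0.0, -0.002]
contact_force: [0.3, 0.1, -0.7]
opening: 0.393
```

```bash
python3 - <<'E'
from h import *
st([.572,-.065,.05])
sc=eyes.snapshot("scene"); pickle.dump(sc,open("s5.pkl","wb"))
crop(sc,215,130,130,110,6,"pics/c5.png")
p0=pickle.load(open("scene.pkl","rb"))
q=readout.get_state()["tool_pos"]-[0,0,.011]; print("pred ball in crop",(proj(sc,q)-[215,130]+.5)*6-.5)
E
```

```text
t 5.15 p [ 0.5698 -0.0646  0.1382] q [ 0.28  0.82 -0.42  1.82  0.54  0.62  1.34] F [ 0.3  0.1 -0.7] op 0.393
yaw y 104.26 z [-3.1e-03  5.0e-04 -1.0e+00]
to target mm (tool) [-2.3 -1.  88.2]
pred ball in crop [373.97096137 327.89313878]
```

View pics/c5.png

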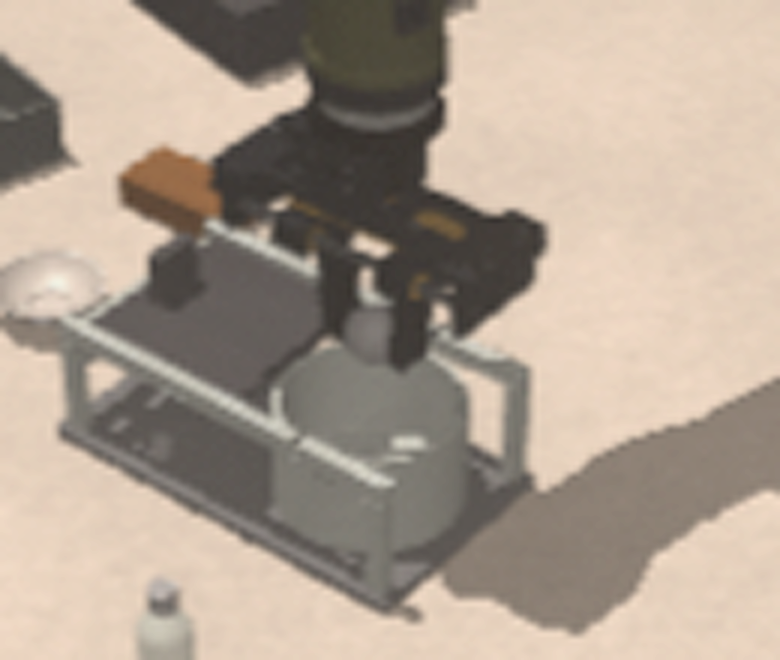

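Ball held above the pot at (370,334), about 1 px from the prediction. Lowering.

Call:
carry_out(motion=[[[-2.3,-1,5,0,0,0,30],[0,0,15,0,0,0,30],[0,0,20,0,0,0,30],[0,0,20,0,0,0,30],[0,0,15,0,0,0,30],[0,0,5,0,0,0,30],[0,0,0,0,0,0,30],[0,0,0,0,0,0,30]]])

```text
clock: 6.0
tool_pos: [0.574, -0.0658, 0.0598]
eef_rot: [-0.123, 0.992, -0.0, 0.001]
contact_force: [-0.0, -0.8, -1.0]
opening: 0.396
```

```bash
python3 -c "
from h import *
st([.572,-.065,.05])"
```

```text
t 6.0 p [ 0.574  -0.0658  0.0598] q [ 0.23  0.94 -0.33  1.83  0.62  0.47  1.28] F [-0.  -0.8 -1. ] op 0.396
yaw y 104.17 z [ 1.2e-03  1.0e-04 -1.0e+00]
to target mm (tool) [1.8 1.3 9.8]
```

Call:
carry_out(motion=[[[1.5,1,2,0,0,0,30],[0,0,2,0,0,0,30],[0,0,2,0,0,0,30],[0,0,1,0,0,0,30],[0,0,0,0,0,0,30],[0,0,0,0,0,0,30]]])

```text
clock: 6.6
tool_pos: [0.5718, -0.0653, 0.0522]
eef_rot: [-0.123, 0.992, 0.0, 0.0]
contact_force: [0.8, 0.1, -1.6]
opening: 0.395
```

Call:
carry_out(motion=[[[0,0,1,0,0,0,30],[0,0,0,0,0,0,30],[0,0,1,0,0,0,30],[0,0,0,0,0,0,30]]])

```text
clock: 7.0
tool_pos: [0.5724, -0.0649, 0.0511]
eef_rot: [-0.123, 0.992, 0.0, 0.001]
contact_force: [-0.4, 0.5, 6.3]
opening: 0.397
```

```bash
python3 -c "
from h import *
st([.572,-.065,.05])"
```

```text
t 7.0 p [ 0.5724 -0.0649  0.0511] q [ 0.22  0.95 -0.32  1.84  0.63  0.45  1.26] F [-0.4  0.5  6.3] op 0.397
yaw y 104.18 z [ 1.8e-03  4.0e-04 -1.0e+00]
to target mm (tool) [0.5 0.  1.1]
```

Contact was felt at the expected height (8 N). Releasing slowly.

Call:
carry_out(motion=[[[0,0,-0.5,0,0,0,38],[0,0,0,0,0,0,40],[0,0,0,0,0,0,42],[0,0,0,0,0,0,45],[0,0,0,0,0,0,50],[0,0,0,0,0,0,56],[0,0,0,0,0,0,56]]], squeeze=5)

```text
clock: 7.7
tool_pos: [0.5715, -0.0657, 0.0505]
eef_rot: [-0.123, 0.992, -0.0, -0.0]
contact_force: [-0.7, -0.2, 0.0]
opening: 0.562
```

Call:
carry_out(motion=[[[0,0,-5,0,0,0,56],[0,0,-15,0,0,0,56],[0,0,-25,0,0,0,56],[0,0,-30,0,0,0,56],[0,0,-30,0,0,0,56],[0,0,-20,0,0,0,56]]])

```text
clock: 8.3
tool_pos: [0.5724, -0.0653, 0.1791]
eef_rot: [-0.123, 0.992, -0.0, 0.002]
contact_force: [0.4, -0.9, 0.3]
opening: 0.559
```

Call:
carry_out(motion=[[[0,-25,0,0,0,0,30],[0,-40,0,0,0,0,30],[0,-45,0,0,0,0,30],[0,-35,0,0,0,0,30],[0,-10,0,0,0,0,30],[0,0,0,0,0,0,30]]])

```text
clock: 8.9
tool_pos: [0.6094, -0.2176, 0.1763]
eef_rot: [-0.122, 0.993, -0.0, 0.0]
contact_force: [-1.0, 0.7, 0.2]
opening: 0.301
```

```bash
python3 - <<'E'
from h import *
st([.610,-.215,.118])
s=eyes.snapshot("top"); sc=eyes.snapshot("scene")
A=s["pixels"][190:290,290:420]; B=sc["pixels"][140:240,210:340]
cv2.imwrite("pics/c6.png",cv2.convertScaleAbs(cv2.resize(np.hstack([A,B])[:,:,::-1],(800,308),interpolation=cv2.INTER_CUBIC),alpha=1.3))
E
```

```text
t 8.9 p [ 0.6094 -0.2176  0.1763] q [ 0.53  0.86 -0.5   1.56  0.5   0.85  1.66] F [-1.   0.7  0.2] op 0.301
yaw y 103.96 z [ 7.e-04 -6.e-04 -1.e+00]
to target mm (tool) [-1.1  2.4 58.3]
```

View pics/c6.png

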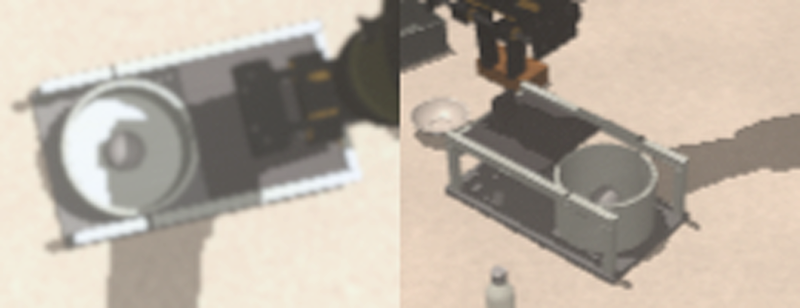

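The ball sits in the middle of the pot at (122,149) in the left panel, matching the seat. The gripper is above the tab. Lowering around the tab.

Call:
carry_out(motion=[[[-0.5,3,10,0,0,0,30],[0,0,15,0,0,0,30],[0,0,15,0,0,0,30],[0,0,10,0,0,0,30],[0,0,8,0,0,0,30],[0,0,0,0,0,0,30],[0,0,0,0,0,0,30]]])

```text
clock: 9.7
tool_pos: [0.6095, -0.2126, 0.1176]
eef_rot: [-0.123, 0.992, 0.0, 0.0]
contact_force: [-1.3, -0.6, 0.2]
opening: 0.303
```

```bash
python3 - <<'E'
from h import *
st([.609,-.2145,.118])
sc=eyes.snapshot("scene")
crop(sc,210,130,100,80,7,"pics/c7.png")
E
```

```text
t 9.7 p [ 0.6095 -0.2126  0.1176] q [ 0.51  0.93 -0.46  1.6   0.55  0.75  1.61] F [-1.3 -0.6  0.2] op 0.303
yaw y 104.16 z [ 1.e-04  2.e-04 -1.e+00]
to target mm (tool) [ 1.  -1.7 -0.4]
```

View pics/c7.png

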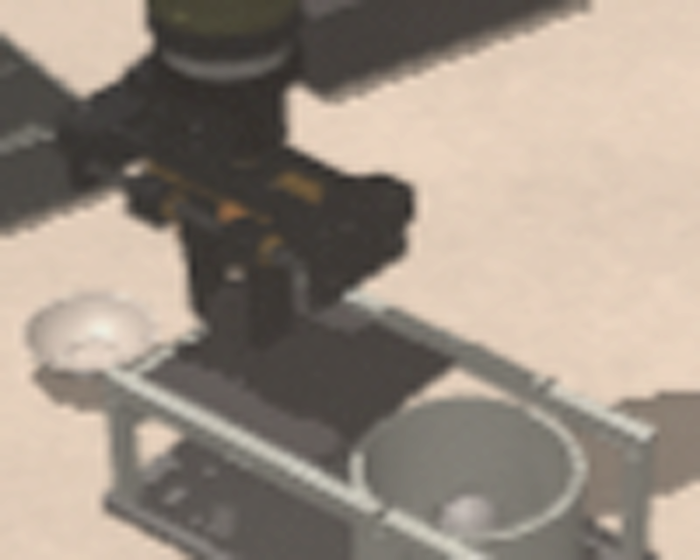

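The tab is between the fingers at around (245,310), no contact, and the ball is visible at (468,512). Gripping the tab.

Call:
carry_out(motion=[[[0,0,0,0,0,0,20],[0,0,0,0,0,0,12],[0,0,0,0,0,0,5],[0,0,0,0,0,0,5],[0,0,0,0,0,0,5],[0,0,0,0,0,0,5]]], squeeze=40)

```text
clock: 10.35
tool_pos: [0.6099, -0.2133, 0.1183]
eef_rot: [-0.123, 0.992, -0.001, 0.001]
contact_force: [0.2, -2.4, 3.4]
opening: 0.134
```

```bash
python3 -c "
from h import *
for i in range(3): st([.609,-.2145,.118])"
```

```text
t 10.35 p [ 0.6099 -0.2133  0.1183] q [ 0.51  0.93 -0.46  1.6   0.55  0.75  1.61] F [ 0.2 -2.4  3.4] op 0.134
yaw y 104.14 z [ 1.4e-03 -9.0e-04 -1.0e+00]
to target mm (tool) [ 1.2 -1.   0.3]
t 10.35 p [ 0.6099 -0.2133  0.1183] q [ 0.51  0.93 -0.46  1.6   0.55  0.75  1.61] F [ 0.2 -2.4  3.4] op 0.134
yaw y 104.14 z [ 1.4e-03 -9.0e-04 -1.0e+00]
to target mm (tool) [ 1.2 -1.   0.3]
t 10.35 p [ 0.6099 -0.2133  0.1183] q [ 0.51  0.93 -0.46  1.6   0.55  0.75  1.61] F [ 0.2 -2.4  3.4] op 0.134
yaw y 104.14 z [ 1.4e-03 -9.0e-04 -1.0e+00]
to target mm (tool) [ 1.2 -1.   0.3]
```

Call:
carry_out(motion=[[[0,5,0,0,0,0,5],[0,8,0,0,0,0,5],[0,10,0,0,0,0,5],[0,10,0,0,0,0,5],[0,10,0,0,0,0,5],[0,7,0,0,0,0,5],[0,3,0,0,0,0,5],[0,0,0,0,0,0,5]]])

```text
clock: 11.15
tool_pos: [0.5969, -0.1626, 0.1183]
eef_rot: [-0.123, 0.992, -0.001, 0.001]
contact_force: [1.4, -6.7, 5.4]
opening: 0.132
```

Call:
carry_out(motion=[[[0,0,0,0,0,0,5],[0,0,0,0,0,0,5],[0,0,0,0,0,0,5]]])

```text
clock: 11.45
tool_pos: [0.5971, -0.1632, 0.1183]
eef_rot: [-0.123, 0.992, -0.002, 0.001]
contact_force: [2.5, -6.3, 4.8]
opening: 0.129
```

```bash
python3 - <<'E'
from h import *
st([.5965,-.1619,.118])
F=readout.get_state()["contact_force"]; print("F along y",F@[-.2453,.9694,0])
s=eyes.snapshot("top"); pickle.dump(s,open("t8.pkl","wb")); sc=eyes.snapshot("scene"); pickle.dump(sc,open("s8.pkl","wb"))
A=s["pixels"][205:275,290:360]; B=sc["pixels"][165:235,240:310]
cv2.imwrite("pics/c8.png",cv2.convertScaleAbs(cv2.resize(np.hstack([A,B])[:,:,::-1],(798,399),interpolation=cv2.INTER_CUBIC),alpha=1.4))
E
```

```text
t 11.45 p [ 0.5971 -0.1632  0.1183] q [ 0.43  0.9  -0.44  1.69  0.56  0.68  1.51] F [ 2.5 -6.3  4.8] op 0.129
yaw y 104.09 z [ 0.0018 -0.003  -1.    ]
to target mm (tool) [0.3 1.4 0.2]
F along y -6.752910140209479
```

View pics/c8.png

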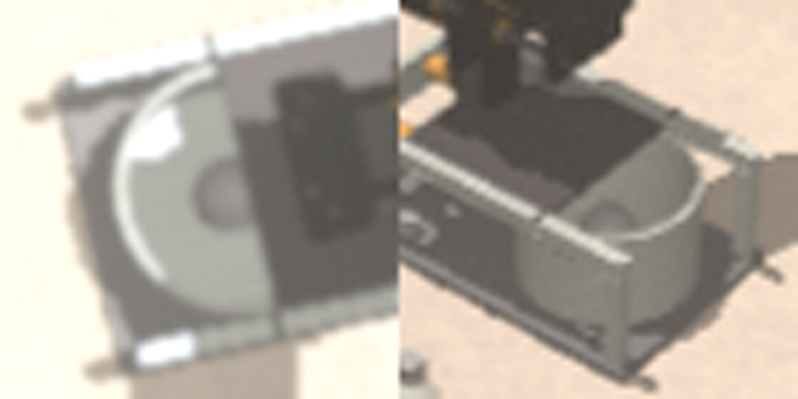

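```bash
python3 - <<'E'
from h import *
s=pickle.load(open("t8.pkl","rb")); sc=pickle.load(open("s8.pkl","rb"))
ct=lambda u,v,z: at(s,(u+.5)/5.7+289.5,(v+.5)/5.7+204.5,z)
cs=lambda u,v,z: at(sc,(u-399+.5)/5.7+239.5,(v+.5)/5.7+164.5,z)
y=np.array([-.2453,.9694,0]); x=np.array([.9694,.2453,0])
for c,M,E in((ct,[(209,42),(279,328)],[(218,65),(272,310)]),(cs,[(673,114),(540,218)],[(665,130),(572,208)])):
    m=[c(*p,.092) for p in M]; e=[c(*p,.086) for p in E]
    d=m[0]-m[1]; n=np.array([-d[1],d[0],0]); n/=np.linalg.norm(n)
    print("mark centre",(m[0]+m[1])/2,"edge - marks along y mm",[round(1000*(n@(p-m[1])),1) for p in e],"x",[round(1000*x@(p-m[1]),1) for p in e])
# refine: unsharpened gradients along +y lines
g=cv2.cvtColor(s["pixels"],cv2.COLOR_RGB2GRAY).astype(np.float32)
O=np.array([.5722,-.0652,0])
def prof(xf,z):
    ys=np.arange(-20,20.1,.5); P=[proj(s,O+x*xf/1e3+y*t/1e3+[0,0,z]) for t in ys]
    P=np.array(P,np.float32); return ys,cv2.remap(g,P[:,:1],P[:,1:],cv2.INTER_CUBIC)[:,0]
for xf in(-67,-66,-65,65,66,67):
    ys,p=prof(xf,.092); k=cv2.GaussianBlur(p[:,None],(1,81),8)[:,0]-p; k=np.clip(k-k.max()*.4,0,None)*(abs(ys)<8); print("mark",xf,(k@ys/k.sum()).round(2))
for xf in(-50,-45,-40,-35,25,35,40,45,50):
    ys,p=prof(xf,.086); d=-np.diff(p); w=np.abs(ys[:-1]+.25)<10; dd=np.abs(d)*w; dd=np.clip(dd-dd.max()*.4,0,None); print("edge",xf,(dd@(ys[:-1]+.25)/dd.sum()).round(2),p[[20,60]].round())
E
```

```text
mark centre [ 0.57270679 -0.06515849  0.092     ] edge - marks along y mm [np.float64(-2.3), np.float64(0.4)] x [np.float64(124.8), np.float64(8.7)]
mark centre [ 0.57537248 -0.06103821  0.092     ] edge - marks along y mm [np.float64(-1.4), np.float64(-4.4)] x [np.float64(-122.5), np.float64(-25.1)]
mark -67 -0.12
mark -66 -0.07
mark -65 -0.13
mark 65 0.15
mark 66 0.18
mark 67 0.21
edge -50 -2.24 [ 71. 124.]
edge -45 -2.52 [ 71. 125.]
edge -40 -2.2 [ 71. 125.]
edge -35 -2.21 [ 72. 126.]
edge 25 -1.81 [ 74. 125.]
edge 35 -1.13 [108. 126.]
edge 40 -0.63 [110. 127.]
edge 45 0.01 [110. 119.]
edge 50 -1.63 [109. 109.]
```

Image refinement puts the edge about 2 mm short of the lines and the TCP says about 1 mm short, so I'll push 1.7 mm further.

Call:
carry_out(motion=[[[0,1,0,0,0,0,5],[0,0.7,0,0,0,0,5],[0,0,0,0,0,0,5],[0,0,0,0,0,0,5],[0,0,0,0,0,0,5],[0,0,0,0,0,0,5],[0,0,0,0,0,0,5]]])

```text
clock: 12.25
tool_pos: [0.5968, -0.1618, 0.1183]
eef_rot: [-0.123, 0.992, -0.002, 0.001]
contact_force: [3.2, -6.5, 4.6]
opening: 0.133
```

```bash
python3 - <<'E'
from h import *
st([.5965,-.1619,.118])
F=readout.get_state()["contact_force"]; print("F along y",F@[-.2453,.9694,0])
s=eyes.snapshot("top"); sc=eyes.snapshot("scene")
y=np.array([-.2453,.9694,0]); x=np.array([.9694,.2453,0])
g=cv2.cvtColor(s["pixels"],cv2.COLOR_RGB2GRAY).astype(np.float32)
O=np.array([.5722,-.0652,0]); ys=np.arange(-20,20.1,.5)
for xf in(-50,-45,-40,-35,-30,25,30,35,40):
    P=np.array([proj(s,O+x*xf/1e3+y*t/1e3+[0,0,.086]) for t in ys],np.float32); p=cv2.remap(g,P[:,:1],P[:,1:],cv2.INTER_CUBIC)[:,0]
    dd=np.abs(np.diff(p))*(np.abs(ys[:-1]+.25)<10); dd=np.clip(dd-dd.max()*.4,0,None); print("edge",xf,(dd@(ys[:-1]+.25)/dd.sum()).round(2))
A=s["pixels"][205:275,290:360]; B=sc["pixels"][165:235,240:310]
cv2.imwrite("pics/c9.png",cv2.convertScaleAbs(cv2.resize(np.hstack([A,B])[:,:,::-1],(798,399),interpolation=cv2.INTER_CUBIC),alpha=1.4))
E
```

```text
t 12.25 p [ 0.5968 -0.1618  0.1183] q [ 0.43  0.9  -0.44  1.69  0.56  0.68  1.51] F [ 3.2 -6.5  4.6] op 0.133
yaw y 104.08 z [ 0.002  -0.0033 -1.    ]
to target mm (tool) [ 0.3 -0.1  0.3]
F along y -7.03983890371423
edge -50 -0.37
edge -45 -0.88
edge -40 -0.77
edge -35 -0.71
edge -30 -1.17
edge 25 -0.82
edge 30 0.34
edge 35 0.35
edge 40 1.04
```

View pics/c9.png

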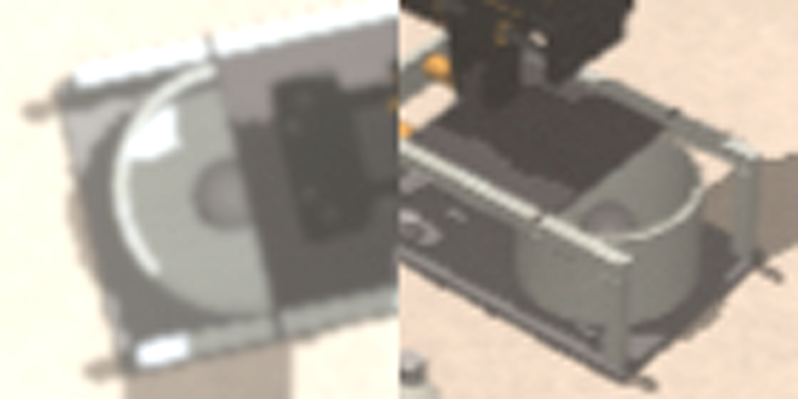

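The edge is now within about 0.5 mm of the lines and the ball is still on its seat at (222,197). One last 0.5 mm nudge, settle, and hand in.

Call:
carry_out(motion=[[[0,0.5,0,0,0,0,5],[0,0,0,0,0,0,5],[0,0,0,0,0,0,5],[0,0,0,0,0,0,5],[0,0,0,0,0,0,5],[0,0,0,0,0,0,5],[0,0,0,0,0,0,5],[0,0,0,0,0,0,5]]])

```text
clock: 13.15
tool_pos: [0.5966, -0.1614, 0.1183]
eef_rot: [-0.123, 0.992, -0.002, 0.001]
contact_force: [2.7, -7.4, 4.8]
opening: 0.13
```

```bash
python3 - <<'E'
from h import *
from plant import ticket
st([.5965,-.1619,.118]); print(ticket.finish_job())
E
```

```text
t 13.15 p [ 0.5966 -0.1614  0.1183] q [ 0.43  0.9  -0.44  1.69  0.56  0.68  1.51] F [ 2.7 -7.4  4.8] op 0.13
yaw y 104.08 z [ 0.002  -0.0035 -1.    ]
to target mm (tool) [ 0.3 -0.4  0.3]
the job is handed in; nothing more can be done
None
```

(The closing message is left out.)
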